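# Slide the print plate out over the riser's edge

### The arm

A 6-joint arm with a two-finger parallel gripper is mounted at the origin on the work surface. World frame = base frame: x ahead of the robot, y to its left, z up, the work surface at z = 0. Lengths are in m, angles in rad, forces in N, time in s.
With the tool pointing down it reaches from about 0.35 to 0.975 m from the base axis. Payload 4.9 kg.
Tool frame: the origin (TCP) lies at the very end of the fingers, on their centre line; the grasp point (between the pads) lies 19 mm behind it; z points along the fingers, y is the line along which they close (so a half turn about z gives the same grasp; the last joint's range is limited). The gripper opens to 85 mm and grips with 20 to 120 N. Pads are 22 mm wide; open, the fingers measure 114 mm over their backs; the gripper's body (76 mm by 85 mm) begins 54 mm behind the grasp point. The pads swing forward as they close: fully open they stand 13 mm farther back than shut.
Start: joints at [1.073, 0.053, 1.613, -0, 1.476, -0.119], TCP at [0.231, 0.581, 0.231] pointing down, gripper open.
Joint ranges: [-3.01, 3.01], [-1.01, 2.22], [0.06, 2.58], [-1.02, 4.17], [0.09, 2.62], [-3.14, 3.14]. Speed limits (rad/s): [2.57, 2.57, 3.14, 3.14, 3.14, 3.14].

### API

Orientations are given as a rotation vector (axis times angle).
In Python, from station import ctrl, imaging gives the robot as it stands.
- The arm moves only by the tool play_rows, never from a script. Its argument "series" is a list of rows, each a list of 3 entries, a list of its own where there are three numbers: the opening, from 0 (shut) to 1 (fully open), then the shift along the tool's x, y, z each as a share of 0.05 m, from -1 to 1, then the turn, a rotation vector about the tool's x, y, z each as a share of 8 degrees, from -1 to 1. In form: [[grip, [dx, dy, dz], [ax, ay, az]], ...]. A call has 1 to 8 rows; each row shifts and turns the commanded pose from where the row before left it, along the tool's axes as they then stand; what a row does not reach is not made up. A row lasts 1/8 s, in which the tool goes at most 62.5 mm and 10.7 degrees, less where a joint would pass 70% of its speed; a pose out of reach is approached as far as the arm can. A call with a number of a shift or a turn outside -1 to 1 is refused whole. A call with a gripper value outside its range is refused whole. The fingers move at their own pace and stop on an object; "force" is the grip in N (left out, the last holds). Time passes only in rows, so rows that do not move let the fingers close. It gives the time, the measured TCP pose, the force, the opening and the grip force at its end, in the units of the state.
- ctrl.get_obs(): the state, without advancing time (a new reading comes with each control period).
- imaging.get_image(name): name is "scene" or "top"; returns a dict with "color" (400x640x3 uint8, blue, green, red), "fx", "fy", "cx", "cy" (pixels), "extrinsics" (4x4, takes a point from world to camera coordinates). Camera axes: x right, y down, z forward; pixel columns grow to the right and rows downward; lengths in m; the calibration is good to about 2 mm. A picture is of the moment at which its call begins. There is no depth.
- ctrl.finish_job(): hands the job in; it is judged then, once.
The state is a dict: "t": time; "q": joint angles; "dq": joint speeds; "effort": joint torques, N m; "tool_pos": TCP position; "tool_rot": TCP orientation; "contact_force": force on the tool from outside, world axes, zero at the start; "wrist_torque": the same for the moment, N m; "opening": finger opening in m; "grip_force": force on a finger pad.
Only numpy, scipy, OpenCV 4.12 (cv2) and the standard library are available. Lean on these libraries where they do the work, as an engineer would, in place of code of your own. Each camera call takes 0.05 s, during which the arm holds its last target. There are 200 camera calls.

### The job

Push the black 3D-printer build plate along the top of the wooden riser towards the end of the riser it lies nearer to, until the plate's orange line lies right above that end edge (to about 5 mm) and runs along it, so that a square 30 mm strip of plate hangs out over that end only, ready for someone to take. Push it with the fingertips or the outside of the fingers, never pinching it or lifting it off the riser, and leave the blue printed part, the camera and the drone battery where they are.

Things in the scene. Friction and masses are not known exactly. Their poses are not given: they have to be found in the camera images.
- riser: Fixed wooden desk riser: flat top board 260 mm (its x) by 480 mm (its y), 18 mm thick, top surface 70 mm above the desk; it does not move in a run, but its place and heading differ each time. Origin at desk level under its centre; z up. Its +y end (240 mm from the centre) is the end the plate must hang out over; below that end is open air.
- riser_edge (a point): Middle of the upper edge of the riser's +y end, on the top surface (70 mm above the desk). Axes as the riser's: x along the edge, y straight outwards off the end, z up.
- plate: Loose black metal build plate, 140 mm (its x) by 120 mm (its y) by 5 mm thick, about 0.2 kg, lying flat on the riser, slightly turned. Origin at the centre of its underside. Its +y side leads, towards the riser's +y end, 40 to 120 mm short of the edge at the start; its -y side (60 mm from the centre) is the one to push on. Slides with ordinary dry friction and stays where it is left.
- plate_line (a point): Centre of the 4 mm wide orange line painted across the top of the plate, parallel to its x, 30 mm in from its +y side (30 mm on the plate's +y from its origin, 5 mm above its underside). Axes as the plate's.
- puck: Bystander: loose blue printed part, a disc 54 mm across and 26 mm high with a small boss (32 mm in all), standing on the riser near its -y end, behind the plate. Origin at the centre of its underside.
- camera: Bystander: black compact camera, body 50 mm (x) by 110 mm (y) by 75 mm high, lens reaching 56 mm from the origin on +x, standing on the desk beyond the riser's +y end. Origin at the centre of its underside.
- battery: Bystander: loose grey drone battery with a red band, 36 mm (x) by 60 mm (y) by 24 mm high, lying on the riser near its -y end, beside the blue part (the two may be swapped). Origin at the centre of its underside.
There are look-alikes about, which are no part of the job. Of the things shaped like the plate, the black one is meant.

How it is judged:
By the outcome, as a careful person would: the job done as asked, in the order asked, and still so for the second after the job is handed in, with the robot touching nothing.
It also fails if it takes over 42 s, if anything falls off the work surface, if the arm or the gripper's body presses on something with over 40 N, if the wrist force passes 120 N, or if a joint passes its speed limit or range.

## Working session

There is one attempt and no reset: what is moved stays moved. The work goes in short steps, Python scripts to look and compute and a tool call to move; the robot and the scene stay as the last step left them, time stands still between calls to the robot, and variables do not carry over. Pictures are saved under pics/ and viewed, at most 10 in all, crops included, and the job is handed in when it is done.

Besides the shell and the picture viewer there is one more tool, called after "Call:" as a command line: name --argument value ..., lists and objects as JSON in quotes. play_rows: Moves the arm, as the interface text tells. Shift numbers are shares of 0.05 m and turn numbers shares of 8 degrees, none past 1 either way. Its arguments: {"type":"object","properties":{"series":{"type":"array"},"force":{"type":"number"}},"required":["series"]}

```bash
mkdir -p pics; python3 - <<'E'
from station import ctrl, imaging
import cv2
o=ctrl.get_obs();print(o['t'],o['tool_pos'],o['tool_rot'],o['opening'])
for n in("scene","top"):
    d=imaging.get_image(n);cv2.imwrite(f'pics/{n}0.png',d['color']);print(n,d['fx'],d['fy'],d['cx'],d['cy'],d['extrinsics'])
E
```

```text
0.0 [0.2308621  0.5801341  0.23007731] [-5.91444232e-01 -3.08480636e+00  3.04145821e-03] 0.08537756909611725
scene 368.2685129330131 368.2685129330131 318.8181191658689 202.10645947115586 [[ 0.80853506  0.58821099  0.01670029 -0.5063753 ]
 [ 0.49519133 -0.66479343 -0.55931677 -0.15400121]
 [-0.31789402  0.46049705 -0.82878577  1.11641695]
 [ 0.          0.          0.          1.        ]]
top 415.49133919437236 415.49133919437236 320.52747597375827 195.68205196626747 [[ 0.02289453 -0.99949164  0.02218777  0.06625719]
 [-0.98719509 -0.02610626 -0.15736679  0.55293813]
 [ 0.15786604 -0.01830082 -0.98729094  0.93387159]
 [ 0.          0.          0.          1.        ]]
```

View pics/scene0.png

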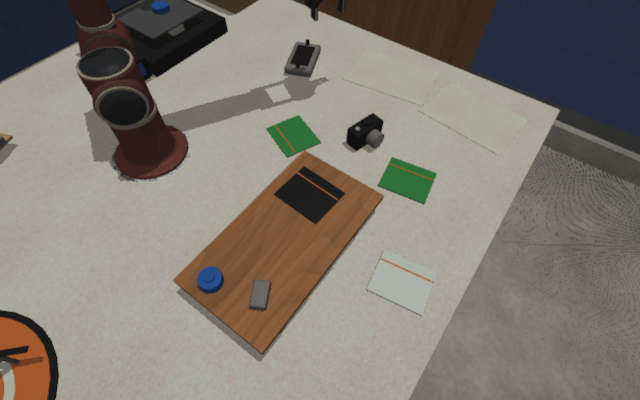

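View pics/top0.png

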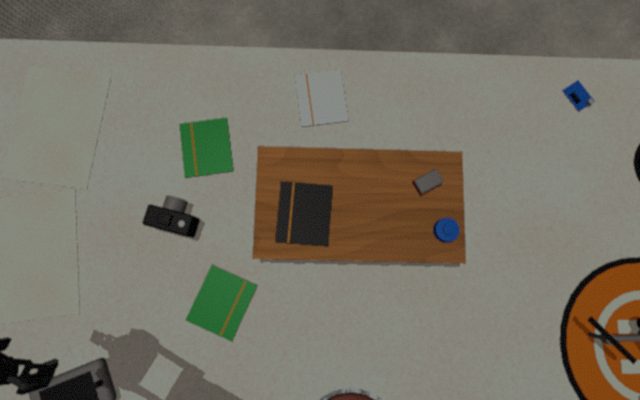

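The top view shows the riser with corners near (257,147), (463,152), (465,264), (253,260). The puck is at (447,230), the battery at (428,182) and the camera at (172,218). The plate-shaped things are green at (206,147), green at (221,302), white at (322,98) and black at (304,214). The black one on the riser fits the description. I'll confirm it in a crop and measure it.

```bash
cat > h.py <<'E'
from station import ctrl, imaging
import cv2, numpy as np
def unproj(d,uv,z):
    uv=np.asarray(uv,float); R=d['extrinsics'][:3,:3];t=d['extrinsics'][:3,3]
    r=np.c_[(uv[:,0]-d['cx'])/d['fx'],(uv[:,1]-d['cy'])/d['fy'],np.ones(len(uv))]@R
    c=-R.T@t
    return c+r*((z-c[2])/r[:,2])[:,None]
def proj(d,P):
    p=np.asarray(P)@d['extrinsics'][:3,:3].T+d['extrinsics'][:3,3]
    return np.c_[p[:,0]/p[:,2]*d['fx']+d['cx'],p[:,1]/p[:,2]*d['fy']+d['cy']]
def rect(d,m,z):
    "largest blob of the mask as a min-area rectangle in the plane z: centre, size, yaw of the side nearest world y"
    c=max(cv2.findContours(m,cv2.RETR_EXTERNAL,cv2.CHAIN_APPROX_NONE)[0],key=cv2.contourArea)
    P=unproj(d,cv2.convexHull(c)[:,0],z)[:,:2]
    r=cv2.minAreaRect((P*1000).astype(np.float32))
    return r
def line(d,z,box):
    u0,v0,u1,v1=box; s=d['color'][v0:v1,u0:u1].astype(int)
    w=np.clip(s[...,2]-s[...,0]-25,0,None); return w
E
python3 - <<'E'
from h import *
d=imaging.get_image('top');im=d['color'];np.save('/tmp/t.npy',im)
cr=im[135:275,240:480];cv2.imwrite('pics/c1.png',cv2.resize(cr,None,fx=3.3,fy=3.3,interpolation=cv2.INTER_CUBIC))
hsv=cv2.cvtColor(im,cv2.COLOR_BGR2HSV)
for p in[(214,315),(214,292),(214,283),(214,265),(170,350),(265,350),(262,350),(230,447),(182,428)]:print(p,im[p],hsv[p])
roi=np.zeros(im.shape[:2],np.uint8);roi[140:272,245:475]=255
wood=cv2.inRange(hsv,(3,90,50),(20,255,255))&roi
print('wood',rect(d,wood,.07))
roi[:]=0;roi[175:252,270:340]=255
dark=cv2.inRange(im,(0,0,0),(70,60,60))&roi
dark=cv2.morphologyEx(dark,cv2.MORPH_CLOSE,np.ones((7,7)))
print('plate',rect(d,dark,.075))
for n,u,z in(('puck',(447,230),.1),('bat',(428,182),.094),('cam',(172,218),.04)):print(n,unproj(d,[u],z))
E
```

```text
(214, 315) [32 33 34] [15 15 34]
(214, 292) [29 51 71] [ 16 151  71]
(214, 283) [41 44 42] [50 17 44]
(214, 265) [ 35  70 109] [ 14 173 109]
(170, 350) [ 34  73 113] [ 15 178 113]
(265, 350) [119 129 135] [ 19  30 135]
(262, 350) [79 88 93] [19 38 93]
(230, 447) [120  62  27] [109 198 120]
(182, 428) [78 82 87] [13 26 87]
wood ((530.9248046875, -9.317031860351562), (258.7257995605469, 476.8585510253906), 0.04528564214706421)
plate ((504.819580078125, 117.16159057617188), (117.00706481933594, 137.9142608642578), 86.56555938720703)
puck [[ 0.4730017 -0.1988442  0.1      ]]
bat [[ 0.58058012 -0.16046707  0.094     ]]
cam [[0.49009011 0.42318682 0.04      ]]
```

View pics/c1.png

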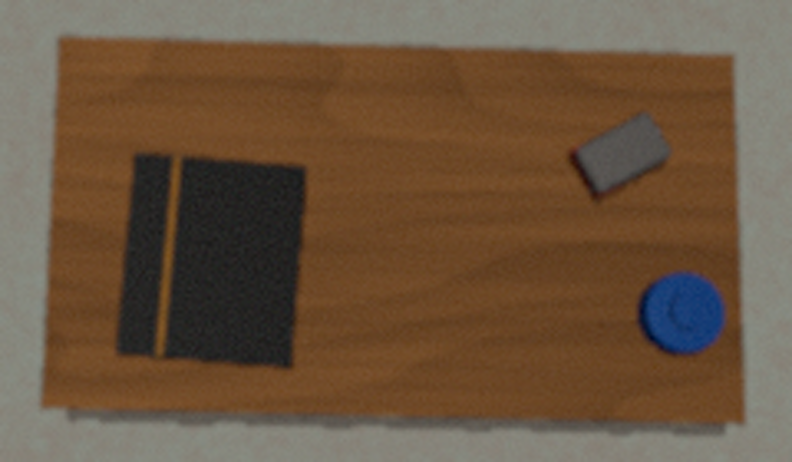

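The crop confirms it: a black plate with an orange line on its left (+y) side, lying on the riser. I'll refine the edges and line by line fits and work out the tool offsets.

```bash
cat >> h.py <<'E'
def sides(d,m,z):
    "fit the 4 sides (world mm): for each, point and direction angle"
    c=max(cv2.findContours(m,cv2.RETR_EXTERNAL,cv2.CHAIN_APPROX_NONE)[0],key=cv2.contourArea)
    P=(unproj(d,c[:,0],z)[:,:2]*1000)
    lo,hi=np.percentile(P,1,0),np.percentile(P,99,0);out={}
    for n,ax,v in(('-x',0,lo[0]),('+x',0,hi[0]),('-y',1,lo[1]),('+y',1,hi[1])):
        o=1-ax;mid=(lo[o]+hi[o])/2;h=(hi[o]-lo[o])*.4
        Q=P[(abs(P[:,ax]-v)<9)&(abs(P[:,o]-mid)<h)]
        k,b=np.polyfit(Q[:,o]-mid,Q[:,ax],1);k,b=np.polyfit(*(lambda g:(Q[g,o]-mid,Q[g,ax]))(abs(Q[:,ax]-b-k*(Q[:,o]-mid))<2.5),1)
        out[n]=(round(mid,1),round(b,2),round(np.degrees(np.arctan(k)),2)) # at other coord mid, value, slope deg
    return out
def oline(d,z,u0,u1,v0,v1):
    s=d['color'].astype(float);pts=[]
    for v in range(v0,v1):
        w=np.clip(s[v,u0:u1,2]-s[v,u0:u1,0]-12,0,None)
        if w.sum()>20: pts.append(((w*np.arange(u0,u1)).sum()/w.sum(),v))
    P=unproj(d,pts,z)*1000;m=P[:,0].mean();k,b=np.polyfit(P[:,0]-m,P[:,1],1)
    r=P[:,1]-b-k*(P[:,0]-m)
    return round(m,1),round(b,2),round(np.degrees(np.arctan(k)),2),round(r.std(),2)
E
python3 - <<'E'
from h import *
d=imaging.get_image('top');im=d['color'];hsv=cv2.cvtColor(im,cv2.COLOR_BGR2HSV)
roi=np.zeros(im.shape[:2],np.uint8);roi[140:272,245:475]=255
print('wood',sides(d,cv2.inRange(hsv,(3,90,50),(20,255,255))&roi,.07))
roi[:]=0;roi[175:252,270:340]=255
dark=cv2.morphologyEx(cv2.inRange(im,(0,0,0),(70,60,60))&roi,cv2.MORPH_CLOSE,np.ones((7,7)))
print('plate',sides(d,dark,.075))
print('line',oline(d,.075,284,300,186,240))
E
```

```text
wood {'-x': (np.float64(-9.4), np.float64(402.86), np.float64(-0.13)), '+x': (np.float64(-9.4), np.float64(658.95), np.float64(-0.0)), '-y': (np.float64(530.9), np.float64(-246.38), np.float64(-0.0)), '+y': (np.float64(530.9), np.float64(227.7), np.float64(0.16))}
plate {'-x': (np.float64(117.3), np.float64(437.48), np.float64(2.9)), '+x': (np.float64(117.3), np.float64(572.85), np.float64(3.27)), '-y': (np.float64(505.2), np.float64(59.69), np.float64(-3.54)), '+y': (np.float64(505.2), np.float64(174.78), np.float64(-3.49))}
line (np.float64(506.1), np.float64(147.29), np.float64(-3.17), np.float64(0.14))
```

Call:
play_rows --series '[[1,[0,0,0],[0,0,1]],[1,[0,0,0],[0,0,1]],[1,[0,0,0],[0,0,1]],[1,[0,0,0],[0,0,1]],[1,[0,0,0],[0,0,1]],[1,[0,0,0],[0,0,1]],[1,[0,0,0],[0,0,1]],[1,[0,0,0],[0,0,1]]]'

```text
t: 1.2
tool_pos: [0.231, 0.5805, 0.2309]
tool_rot: [2.142, 2.298, -0.001]
contact_force: [-0.9, -0.2, 0.8]
opening: 0.0857
grip_force: 0.0
```

Measured: riser yaw about 0, end edge at y ≈ 230.6 mm, line at y ≈ 147.3 mm, and plate yaw about -3.4°. I'll push with both open fingertips so the plate squares itself against them.

Call:
play_rows --series '[[1,[0,0,0],[0,0,0.5]],[1,[-1,0.6,0],[0,0,0]],[1,[-1,0.6,0],[0,0,0]],[1,[-1,0.6,0],[0,0,0]],[1,[-1,0.6,0],[0,0,0]],[1,[-1,0.6,0],[0,0,0]],[1,[-1,0.6,0],[0,0,0]],[1,[-1,0.6,0],[0,0,0]]]'

```text
t: 2.2
tool_pos: [0.4435, 0.23, 0.2313]
tool_rot: [2.216, 2.227, 0.001]
contact_force: [0.2, 0.2, 0.9]
opening: 0.0852
grip_force: 0.0
```

Call:
play_rows --series '[[1,[-1,0.5,0],[0,0,0]],[1,[-1,0.4,0],[0,0,0]],[1,[-1,0.4,0],[0,0,0]],[1,[-1,0,0.2],[0,0,0]],[1,[-0.2,0,1],[0,0,0]],[1,[0,0,0.8],[0,0,0]],[1,[0,0,0],[0,0,0]],[1,[0,0,0],[0,0,0]]]'

```text
t: 3.2
tool_pos: [0.5099, 0.0222, 0.1329]
tool_rot: [2.214, 2.226, 0.002]
contact_force: [-0.1, -0.3, -0.1]
opening: 0.0855
grip_force: 0.0
```

Call:
play_rows --series '[[1,[0,0,0.6],[0,0,0]],[1,[0,-0.06,0.4],[0,0,0]],[1,[0,0,0],[0,0,0]],[1,[0,0,0.04],[0,0,0]],[1,[0,0,0.04],[0,0,0]],[1,[0,0,0.04],[0,0,0]],[1,[0,0,0.04],[0,0,0]],[1,[0,0,0],[0,0,0]]]'

```text
t: 4.2
tool_pos: [0.5058, 0.0221, 0.073]
tool_rot: [-2.215, -2.227, 0.001]
contact_force: [-0.4, 0.0, 0.1]
opening: 0.0852
grip_force: 0.0
```

```bash
python3 - <<'E'
from h import *
o=ctrl.get_obs();print(o['tool_pos'],o['contact_force'])
d=imaging.get_image('scene')
cv2.imwrite('pics/s2.png',cv2.resize(d['color'][140:300,190:390],None,fx=3.7,fy=3.7,interpolation=cv2.INTER_CUBIC))
E
```

```text
[0.50581363 0.02209312 0.07304957] [-0.37845541  0.03663425  0.12679489]
```

View pics/s2.png

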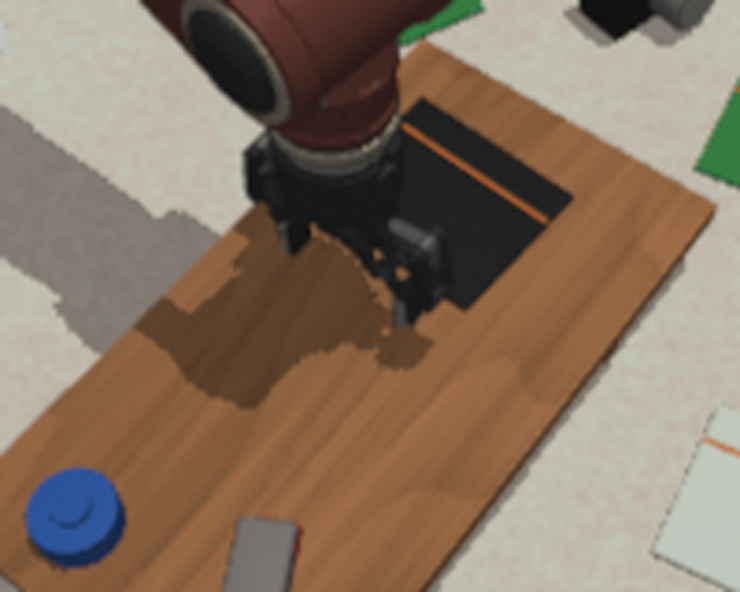

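The crop shows the open fingers behind the plate with the tips near (400,320) still a little above the board, because open tips stand back. I'll lower in small steps until touch.

Call:
play_rows --series '[[1,[0,0,0.04],[0,0,0]],[1,[0,0,0.04],[0,0,0]],[1,[0,0,0.04],[0,0,0]],[1,[0,0,0.04],[0,0,0]],[1,[0,0,0.04],[0,0,0]],[1,[0,0,0],[0,0,0]]]'

```text
t: 5.0
tool_pos: [0.5058, 0.0221, 0.0631]
tool_rot: [-2.215, -2.227, 0.0]
contact_force: [0.2, 0.8, 0.7]
opening: 0.0853
grip_force: 0.0
```

Call:
play_rows --series '[[1,[0,0,0.03],[0,0,0]],[1,[0,0,0],[0,0,0]]]'

```text
t: 5.25
tool_pos: [0.5059, 0.0221, 0.0617]
tool_rot: [-2.216, -2.227, 0.0]
contact_force: [-0.7, 0.6, 0.4]
opening: 0.0853
grip_force: 0.0
```

Call:
play_rows --series '[[1,[0,0,0.03],[0,0,0]],[1,[0,0,0.02],[0,0,0]],[1,[0,0,0],[0,0,0]]]'

```text
t: 5.62
tool_pos: [0.5059, 0.0221, 0.0592]
tool_rot: [-2.216, -2.227, 0.0]
contact_force: [-0.8, 0.1, -0.8]
opening: 0.0853
grip_force: 0.0
```

Call:
play_rows --series '[[1,[0.3,0,0],[0,0,0]],[1,[0.2,0,0],[0,0,0]],[1,[0.2,0,0],[0,0,0]],[1,[0.1,0,0],[0,0,0]],[1,[0,0,0],[0,0,0]]]'

```text
t: 6.25
tool_pos: [0.5058, 0.0627, 0.0594]
tool_rot: [-2.215, -2.228, -0.0]
contact_force: [0.6, -0.1, 0.4]
opening: 0.0854
grip_force: 0.0
```

```bash
python3 - <<'E'
from h import *
d=imaging.get_image('top')
cv2.imwrite('pics/t3.png',cv2.resize(d['color'][150:260,235:375],None,fx=5,fy=5,interpolation=cv2.INTER_CUBIC))
E
```

```text
(no output)
```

View pics/t3.png

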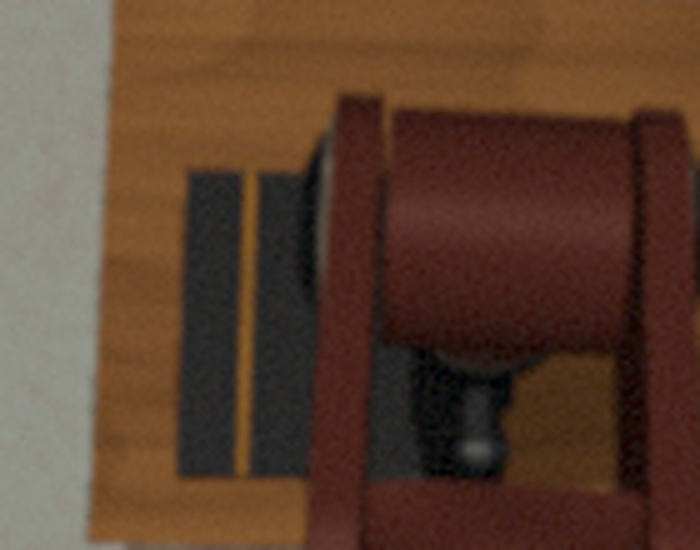

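The plate now leads with its edge near crop x 185 and its line near x 245. It looks nearly parallel to the riser end, so the push works and has squared it. Next I'll measure the line.

```bash
python3 - <<'E'
from h import *
d=imaging.get_image('top');print('line',oline(d,.075,277,293,188,242),ctrl.get_obs()['tool_pos'])
E
```

```text
line (np.float64(501.1), np.float64(162.18), np.float64(0.32), np.float64(0.13)) [0.50559342 0.06229801 0.05911222]
```

Call:
play_rows --series '[[1,[0.1,0,0],[0,0,0]],[1,[0.2,0,0],[0,0,0]],[1,[0.2,0,0],[0,0,0]],[1,[0.2,0,0],[0,0,0]],[1,[0.2,0,0],[0,0,0]],[1,[0.2,0,0],[0,0,0]],[1,[0.1,0,0],[0,0,0]],[1,[0,0,0],[0,0,0]]]'

```text
t: 7.35
tool_pos: [0.5054, 0.1227, 0.0593]
tool_rot: [-2.215, -2.227, -0.001]
contact_force: [0.3, 0.1, 0.5]
opening: 0.0853
grip_force: 0.0
```

```bash
python3 - <<'E'
from h import *
d=imaging.get_image('top');cv2.imwrite('pics/t4.png',cv2.resize(d['color'][135:275,215:355],None,fx=4,fy=4,interpolation=cv2.INTER_CUBIC))
E
```

```text
(no output)
```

View pics/t4.png

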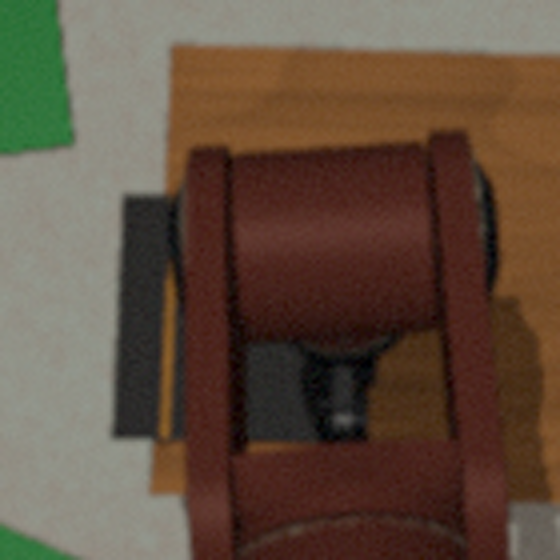

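The plate overhangs squarely: leading edge near crop x 118, line near x 168, riser end near x 160. It's about 8 mm short. I'll push that distance, back off and measure.

Call:
play_rows --series '[[1,[0.08,0,0],[0,0,0]],[1,[0.08,0,0],[0,0,0]],[1,[0,0,0],[0,0,0]],[1,[-0.2,0,0],[0,0,0]],[1,[-0.4,0,0],[0,0,0]],[1,[0,0,-1],[0,0,0]],[1,[-1,0,-1],[0,0,0]],[1,[-1,0,-1],[0,0,0]]]'

```text
t: 8.4
tool_pos: [0.5057, 0.0105, 0.1991]
tool_rot: [2.214, 2.228, 0.001]
contact_force: [0.5, 0.4, 0.1]
opening: 0.0852
grip_force: 0.0
```

Call:
play_rows --series '[[1,[-1,0,-0.5],[0,0,0]],[1,[-0.5,0,0],[0,0,0]],[1,[0,0,0],[0,0,0]],[1,[0,0,0],[0,0,0]]]'

```text
t: 8.9
tool_pos: [0.506, -0.063, 0.2221]
tool_rot: [-2.215, -2.226, 0.0]
contact_force: [0.2, 0.5, -0.9]
opening: 0.0854
grip_force: 0.0
```

```bash
python3 - <<'E'
from h import *
d=imaging.get_image('top');im=d['color'];cv2.imwrite('pics/t5.png',cv2.resize(im[130:280,140:380],None,fx=3.3,fy=3.3,interpolation=cv2.INTER_CUBIC))
E=proj(d,[[.401,.2306,.07],[.531,.2306,.07],[.661,.2306,.07]]);print(E)
print('line',oline(d,.075,250,263,190,240),ctrl.get_obs()['tool_pos'])
E
```

```text
[[251.49591345 258.66251628]
 [254.30554771 200.83044426]
 [256.99566384 145.45847229]]
line (np.float64(499.4), np.float64(229.79), np.float64(0.3), np.float64(0.12)) [ 0.50605135 -0.06257896  0.22197297]
```

View pics/t5.png

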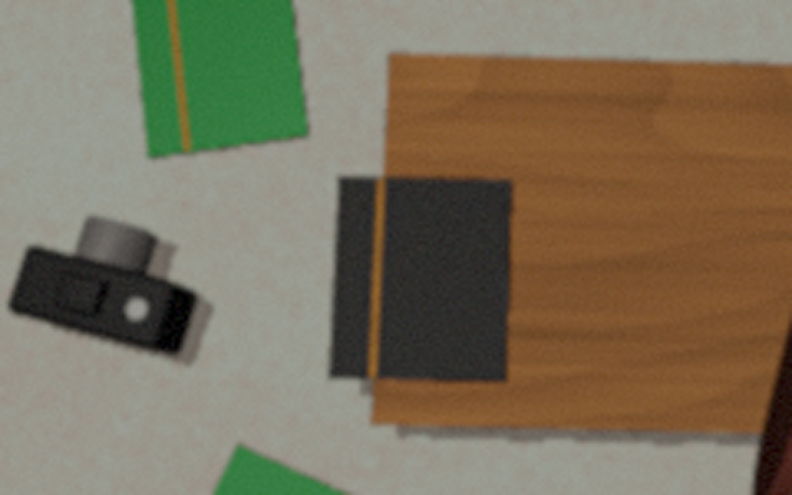

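The orange line lies on the riser end (crop x about 378). Measured line y is 229.8 mm against the edge at 230.6 mm, square to about 0.3°. The robot is clear of everything, so I'm handing in.

```bash
python3 -c "
from station import ctrl
print(ctrl.finish_job())"
```

```text
the job is handed in; nothing more can be done
None
```

I pushed the black plate until its orange line measured about 1 mm short of the riser's +y end edge and square to about 0.3°, with the robot clear and touching nothing, and handed the job in at about 9 s; I planned the path to avoid the puck, camera and battery but didn't re-measure where they ended up.

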